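# Mount the felt polishing wheel on its spindle

### The job

Mount the felt polishing wheel on the upright spindle: slip over the spindle, from the bottom up, first the broad steel flange, then the felt wheel, then the narrow steel flange, and last the knurled cap nut with its closed end up (it just slips on, no screwing), each lying flat on the one below. Leave the charcoal block, the wax block and the little jar where they are.

Things in the scene. Friction and masses are not known exactly. Their poses are not given: they have to be found in the camera images.
- spindle_seat (a point): Upright polishing spindle on a fixed round foot (grey, 80 mm diameter, 10 mm high, top edge bevelled). On the foot is a steel shoulder 30 mm in diameter whose flat top is 18 mm above the bench; from it rises the spindle, 10 mm in diameter, 48 mm long, its last 14 mm tapering to a 4 mm tip (66 mm above the bench). This point is on the axis, at the top of the shoulder; z up. It does not move during the work.
- broad_flange_c (a point): Broad flange: flat steel ring, 56 mm outer diameter, 16 mm through bore, 10 mm thick, lying flat and loose on the bench, about 120 g. The point is the centre, half-way up (5 mm above its underside); z is its axis.
- felt_wheel_c (a point): Felt wheel: cream-coloured felt disc with a steel eyelet, hard to the grip, 66 mm outer diameter, 16 mm through bore, 16 mm thick, lying flat and loose, about 50 g. The point is the centre, half-way up (8 mm above its underside); z is its axis.
- narrow_flange_c (a point): Narrow flange: flat steel ring, 38 mm outer diameter, 16 mm through bore, 10 mm thick, lying flat and loose, about 60 g. The point is the centre, half-way up (5 mm above its underside); z is its axis.
- cap_nut_c (a point): Cap nut: round knurled steel cap with a closed, slightly domed top, 28 mm diameter (29 over the knurls), 20 mm high; blind bore 16 mm wide and 15 mm deep from below, plain inside, so it slips over the spindle without turning. Stands loose, closed end up, about 50 g. The point is the centre, half-way up (10 mm above its underside); z up.
- charcoal: Bystander: loose black charcoal block, 45 (x) x 71 (y) x 22 mm; origin at the centre of its underside. To be left alone.
- wax: Bystander: loose dark green wax block, 32 (x) x 61 (y) x 18 mm; origin at the centre of its underside. To be left alone.
- jar: Bystander: loose small white jar with a yellow lid, 46 mm diameter, 41 mm high, upright; origin at the centre of its underside. To be left alone.
Things that resemble listed ones, but are neither listed nor needed, are in the scene too. What is shaped like the part that bears narrow_flange_c but red or yellow is not meant. There is more than one size of the part that bears felt_wheel_c; the job needs the larger.

How it is judged:
On the way, in this order (a step that is already met when the one before it is completed fails the run):
1. the broad flange lies on the shoulder (horizontal distance between broad_flange_c and spindle_seat below 0.006 m and z of broad_flange_c in the frame of spindle_seat between 0.002 and 0.008 m and (angle between broad_flange_c's own z axis and vertical below 0.1 rad or angle between broad_flange_c's own z axis and vertical above 3.04 rad)), for 0.2 s.
2. the felt wheel lies on the broad flange (all of step 1 and horizontal distance between felt_wheel_c and spindle_seat below 0.006 m and z of felt_wheel_c in the frame of spindle_seat between 0.015 and 0.021 m and (angle between felt_wheel_c's own z axis and vertical below 0.1 rad or angle between felt_wheel_c's own z axis and vertical above 3.04 rad)), for 0.2 s.
3. the narrow flange lies on the wheel (all of step 2 and horizontal distance between narrow_flange_c and spindle_seat below 0.006 m and z of narrow_flange_c in the frame of spindle_seat between 0.028 and 0.034 m and (angle between narrow_flange_c's own z axis and vertical below 0.1 rad or angle between narrow_flange_c's own z axis and vertical above 3.04 rad)), for 0.2 s.
4. the cap nut stands on the narrow flange, closed end up (all of step 3 and horizontal distance between cap_nut_c and spindle_seat below 0.006 m and z of cap_nut_c in the frame of spindle_seat between 0.043 and 0.049 m and angle between cap_nut_c's own z axis and vertical below 0.1 rad), for 0.2 s.
At the end, for the whole second after the job is handed in: On the spindle, from the shoulder up: broad flange, felt wheel, narrow flange, cap nut (closed end up); each within 6 mm of the spindle axis and 3 mm of its height in a closed stack, level within 0.1 rad, released and at rest (all of step 4 and linear speed of each of broad_flange, felt_wheel, narrow_flange, cap_nut below 0.02 m/s); the robot touches nothing.
It fails at once if the charcoal block is pushed more than 20 mm away or tipped over (distance of charcoal from where it was at the start of the episode above 0.02 m or angle between charcoal's own z axis and vertical above 0.5 rad).
It fails at once if the wax block is pushed more than 20 mm away or tipped over (distance of wax from where it was at the start of the episode above 0.02 m or angle between wax's own z axis and vertical above 0.5 rad).
It fails at once if the jar is pushed more than 20 mm away or tipped over (distance of jar from where it was at the start of the episode above 0.02 m or angle between jar's own z axis and vertical above 0.5 rad).
It also fails if it takes over 90 s, if anything falls off the work surface, if the arm or the gripper's body presses on something with over 40 N, if the wrist force passes 120 N, or if a joint passes its speed limit or range.

### The arm

A 6-joint arm with a two-finger parallel gripper is mounted at the origin on a cart in front of the work surface, level with it; the furniture and walls round the work are solid. World frame = base frame: x ahead of the robot, y to its left, z up, the work surface at z = 0. Lengths are in m, angles in rad, forces in N, time in s.
With the tool pointing down it reaches from about 0.25 to 0.775 m from the base axis. Payload 4 kg.
Tool frame: the origin (TCP) lies midway between the tips of the shut fingers; the grasp point (between the pads) lies robot.grip_point_offset behind it (robot.grip_point_offset is the distance from the TCP to the grasp point, in m); z points along the fingers, x is the direction in which the jaws open and shut, and the axes are right-handed (so a half turn about z gives the same grasp; the last joint's range is limited). The gripper opens to 94 mm and grips with 3 to 60 N. Pads are 16 mm wide; open, the fingers measure 119 mm over their backs; the gripper's body (75 mm by 177 mm) begins 78 mm behind the grasp point.
Start: joints at [-0.103, 0.087, 1.371, -0, 1.684, -0.103], TCP at [0.55, -0, 0.206] pointing down, gripper open.
Joint ranges: [-3.1, 3.1], [-0.76, 2.03], [0.27, 2.55], [-1.08, 4.22], [0.17, 2.65], [-2.57, 2.57]. Speed limits (rad/s): [2.79, 2.79, 3.14, 3.14, 3.14, 3.14].

### API

Orientations are given as [roll, pitch, yaw] about the fixed x, y, z axes, in that order (R = Rz(yaw) Ry(pitch) Rx(roll)).
In Python, from bench import robot, optics, finder gives the robot as it stands. The module is installed in compiled form; this text tells all that it offers.
- The arm moves only by the tool arm_command, never from a script. Its argument "plan" is a list of rows, each a list of 5 numbers: the opening, from 0 (shut) to 1 (fully open), then the shift along the world's x, y, z in m, then the turn about the world's z in degrees. A call has 1 to 10 rows; each row is the pose to reach, as a shift and turn from the pose commanded when the call began; what a row does not reach only later rows make up. A row lasts 1/8 s, in which the tool goes at most 62.5 mm and 10.7 degrees, less where a joint would pass 70% of its speed; a pose out of reach is approached as far as the arm can. A call with a gripper value outside its range is refused whole. The fingers move at their own pace and stop on an object; the grip force is fixed at half the most. Time passes only in rows, so rows that repeat a pose let the fingers close. It gives the time, the measured TCP pose, the force and the opening at its end, in the units of the state.
- robot.get_obs(): the state, without advancing time (a new reading comes with each control period).
- optics.snapshot(name): name is "scene" or "side" or "wrist"; returns a dict with "image" (400x640x3 uint8, red, green, blue), "fx", "fy", "cx", "cy" (pixels), "position" and "rotation" of the camera in the world; the wrist camera has in their place "hand_eye" (4x4, takes a point from camera to tool coordinates, whose origin is the TCP and whose axes are the tool frame's). Camera axes: x right, y down, z forward; pixel columns grow to the right and rows downward; lengths in m; the calibration is good to about 2 mm. The wrist camera is an equidistant fisheye: a pixel r from the principal point sees the ray r / f radians off the axis. A picture is of the moment at which its call begins: read the wrist's pose just before it. There is no depth.
- robot.close_job(): hands the job in, once; it reports no verdict.
Trained networks look in the newest picture that a camera, given by its name, has taken for a name from the list of things; names that differ only in an ending like _2 or _b are one class to them, and where a whole thing is asked for, a point or a joint stands for the part that bears it (a point fixed in the world has none). Each returns a list of dicts, best first, with "p" (0 to 1); they miss things now and then, are a little off and sometimes report something else, mostly with a low value. They report only what shows in the picture. A call takes as long as a camera call. They do not tell look-alikes from the thing itself.
- finder.masks_of(label, camera): "pixels" (400x640 bool, what is visible of it) and "extent" ([left, top, right, bottom] in pixels, round what is visible of it).
The state is a dict: "time": time; "joint_positions": joint angles; "qvel": joint speeds; "joint_torque": joint torques, N m; "tool_pos": TCP position; "ee_rot": TCP orientation; "wrist_force": force on the tool from outside, world axes, zero at the start; "wrist_torque": the same for the moment, N m; "width": finger opening in m.
Only numpy, scipy, OpenCV 4.12 (cv2) and the standard library are available. Lean on these libraries where they do the work, as an engineer would, in place of code of your own. Each camera call takes 0.05 s, during which the arm holds its last target.

## Working session

There is one attempt and no reset: what is moved stays moved. The work goes in short steps, Python scripts to look and compute and a tool call to move; the robot and the scene stay as the last step left them, time stands still between calls to the robot, and variables do not carry over. Pictures are saved under pics/ and viewed, and the job is handed in when it is done.

Besides the shell and the picture viewer there is one more tool, called as name([rows], argument=value, ...), one row to a line, values as JSON. arm_command: Moves the arm, as the interface text tells. Its arguments: {"type":"object","properties":{"plan":{"type":"array","items":{"type":"array","items":{"type":"number"}}}},"required":["plan"]}

```bash
ls; mkdir -p pics; python3 - <<'E'
from bench import robot, optics, finder
import cv2,numpy as np
np.set_printoptions(precision=4,suppress=True)
o=robot.get_obs(); print(o['time'],o['tool_pos'],o['ee_rot'],o['width'],robot.grip_point_offset)
for n in ['scene','side','wrist']:
    s=optics.snapshot(n); cv2.imwrite(f'pics/{n}0.png',s['image'][...,::-1])
    print(n,{k:v for k,v in s.items() if k!='image'})
E
```

```text
pics
0.0 [0.5495 0.     0.2043] [-3.1414  0.0022  0.    ] 0.09441180980088806 0.0188
scene {'fx': 386.85287667793915, 'fy': 386.85287667793915, 'cx': 327.1658072733326, 'cy': 195.5724131852259, 'position': array([0.1983, 0.6636, 0.6731]), 'rotation': array([-2.2532,  0.017 , -2.5799])}
side {'fx': 426.1534148358037, 'fy': 426.1534148358037, 'cx': 320.34730865808234, 'cy': 198.908303670397, 'position': array([ 0.553 , -0.8194,  0.806 ]), 'rotation': array([-2.3002, -0.0037, -0.0621])}
wrist {'fx': 309.70691628693146, 'fy': 309.70691628693146, 'cx': 316.2878820633077, 'cy': 201.37054306666005, 'hand_eye': array([[ 1.    ,  0.0005, -0.0002, -0.0009],
       [-0.0004,  0.9687,  0.2483, -0.0726],
       [ 0.0003, -0.2483,  0.9687, -0.1796],
       [ 0.    ,  0.    ,  0.    ,  1.    ]])}
```

View pics/scene0.png

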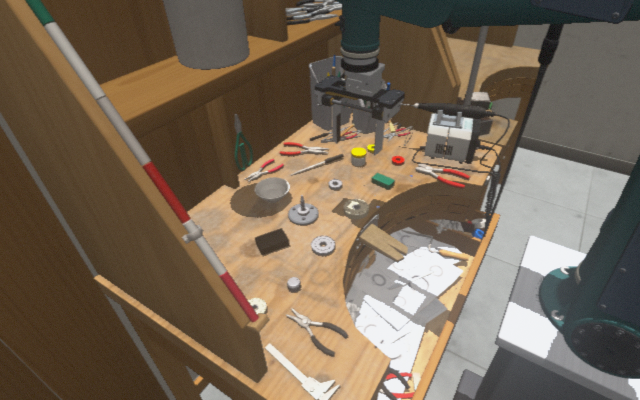

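View pics/side0.png

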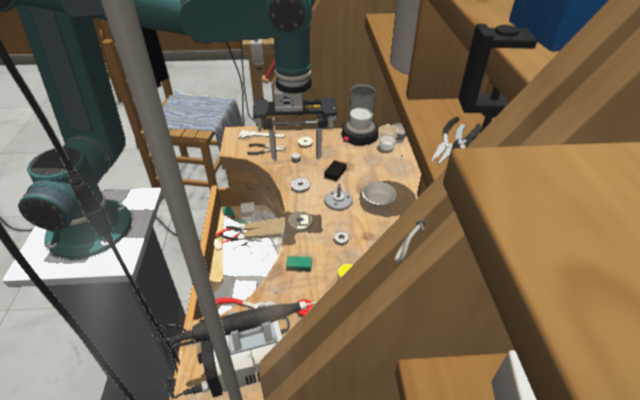

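View pics/wrist0.png

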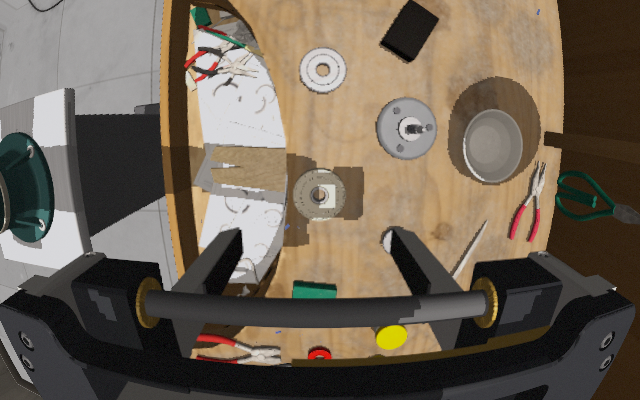

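The wrist view shows the broad flange at about (323,70), the spindle at (408,128), a felt wheel at (320,195) in the gripper's shadow, and the narrow flange partly behind the finger at (390,240). A second wheel is at scene (257,308). Next I measure positions and sizes.

```bash
cat > h.py <<'E'
from bench import robot, optics, finder
import cv2,numpy as np
from scipy.spatial.transform import Rotation as R
np.set_printoptions(precision=4,suppress=True)
def cam(n):
    o=robot.get_obs(); s=optics.snapshot(n); s['name']=n
    if n=='wrist':
        T=np.eye(4);T[:3,:3]=R.from_euler('xyz',o['ee_rot']).as_matrix();T[:3,3]=o['tool_pos']
        T=T@s['hand_eye']; s['R']=T[:3,:3];s['t']=T[:3,3]
    else: s['R']=R.from_euler('xyz',s['rotation']).as_matrix();s['t']=np.array(s['position'])
    return s
def plane(s,px,z):
    px=np.atleast_2d(px).astype(float); d=(px-[s['cx'],s['cy']])/s['fx']
    if s['name']=='wrist':
        th=np.linalg.norm(d,axis=1); k=np.sinc(th/np.pi)
        v=np.c_[d*k[:,None],np.cos(th)]
    else: v=np.c_[d,np.ones(len(d))]
    w=v@s['R'].T; return s['t']+w*((z-s['t'][2])/w[:,2])[:,None]
def proj(s,P):
    c=(np.atleast_2d(P)-s['t'])@s['R']
    if s['name']=='wrist':
        r=np.linalg.norm(c[:,:2],axis=1);th=np.arctan2(r,c[:,2]);u=c[:,:2]/np.maximum(r,1e-9)[:,None]*th[:,None]
    else:u=c[:,:2]/c[:,2:]
    return u*s['fx']+[s['cx'],s['cy']]
def hull(m,s,z):
    c,_=cv2.findContours(m.astype(np.uint8),cv2.RETR_EXTERNAL,cv2.CHAIN_APPROX_NONE)
    c=max(c,key=len)[:,0]; P=plane(s,c,z)
    (x,y),(a,b),t=cv2.fitEllipse((P[:,:2]*1000).astype(np.float32)) if len(c)>=5 else ((0,0),(0,0),0)
    return np.array([x,y,a,b])
def crop(s,c,h,f,name,up=4):
    x,y=map(int,c);i=s['image'][max(0,y-h):y+h,max(0,x-h):x+h]
    cv2.imwrite(f'pics/{name}.png',cv2.resize(i,None,fx=up,fy=up,interpolation=cv2.INTER_CUBIC)[...,::-1])
E
python3 - <<'E'
from h import *
Z={'broad_flange_c':.010,'felt_wheel_c':.016,'narrow_flange_c':.01,'cap_nut_c':.02,'charcoal':.022,'wax':.018,'jar':.041}
for n in ['wrist','scene','side']:
    s=cam(n)
    for l,z in Z.items():
        for d in finder.masks_of(l,n):
            if d['p']<.2: continue
            print(n,l,round(d['p'],2),d['extent'],d['pixels'].sum(),hull(d['pixels'],s,z))
E
```

```text
wrist broad_flange_c 0.75 [300.4, 48.6, 345.5, 91.2] 1561 [555.8875 138.9628  54.7074  56.2131]
wrist felt_wheel_c 0.84 [293.2, 170.4, 347.3, 223.5] 2061 [550.8798 -13.054   62.8913  64.9305]
wrist felt_wheel_c 0.33 [382.4, 0.0, 436.6, 62.7] 2085 [662.9244 194.825   53.5047  90.9726]
wrist narrow_flange_c 0.74 [305.2, 345.9, 332.4, 359.1] 209 [ 551.3466 -268.8316   26.9198   36.84  ]
wrist narrow_flange_c 0.57 [383.5, 225.4, 392.2, 254.4] 177 [641.4113 -76.1381  12.098   38.2329]
wrist charcoal 0.72 [382.3, 0.0, 438.7, 61.2] 1993 [661.1771 192.9321  50.1243  89.8118]
wrist wax 0.68 [291.7, 281.8, 334.9, 298.5] 618 [ 541.3779 -145.2144   25.7542   67.2921]
wrist jar 0.59 [371.9, 323.9, 406.6, 350.7] 687 [ 653.0194 -213.5504   44.5663   53.8785]
scene broad_flange_c 0.82 [316.4, 237.9, 333.4, 255.0] 340 [554.2042 139.3848  52.4524  58.1057]
scene felt_wheel_c 0.92 [341.2, 197.3, 368.1, 220.4] 445 [545.6379  -8.8795  66.1402  80.3467]
scene felt_wheel_c 0.77 [251.2, 292.9, 268.4, 312.7] 202 [571.7242 349.5247  24.1732  46.5433]
scene narrow_flange_c 0.52 [327.9, 177.7, 339.5, 192.7] 113
[... 733 characters left out ...]
0, 309.0, 194.7] 223 [552.3156 138.0028  53.0253  64.1334]
side felt_wheel_c 0.66 [297.7, 137.3, 311.1, 147.5] 131 [577.5969 346.3881  46.9741  58.6186]
side felt_wheel_c 0.62 [288.6, 208.7, 312.9, 231.7] 430 [552.1599 -19.3533  65.2052  76.4116]
side narrow_flange_c 0.58 [333.4, 231.8, 348.9, 244.4] 168 [654.95   -78.5228  37.7817  44.3576]
side charcoal 0.88 [322.1, 159.2, 347.7, 181.9] 347 [664.2737 185.3945  61.0257  99.1648]
side charcoal 0.27 [291.6, 176.0, 309.2, 190.7] 252 [555.0044 123.9102  56.731   65.7329]
side wax 0.62 [286.4, 255.2, 310.4, 268.3] 413 [ 545.5444 -163.9841   51.5149   71.5908]
side jar 0.51 [338.7, 263.5, 353.1, 277.6] 93 [ 646.795  -206.3499   17.023    41.414 ]
```

The larger wheel is the one at about (0.551,-0.013), since it measures about 65 mm across; the one at (0.577,0.348) is about 50 mm. I'll work with the jaws along y, which keeps them clear of the bench edge and the bowl. First I move for a closer look.

arm_command([
  [1,0.01,0.12,0.03,30],
  [1,0.01,0.12,0.03,60],
  [1,0.01,0.12,0.03,90],
  [1,0.01,0.12,0.03,90],
  [1,0.01,0.12,0.03,90],
  [1,0.01,0.12,0.03,90],
  [1,0.01,0.12,0.03,90],
  [1,0.01,0.12,0.03,90],
  [1,0.01,0.12,0.03,90],
  [1,0.01,0.12,0.03,90],
])

```text
time: 2.6
tool_pos: [0.5601, 0.12, 0.2355]
ee_rot: [-3.142, -0.0, 1.57]
wrist_force: [-0.1, -0.4, 0.2]
width: 0.094
```

```bash
python3 - <<'E'
from h import *
s=cam('wrist');cv2.imwrite('pics/w1.png',s['image'][...,::-1])
o=robot.get_obs();print(o['time'],o['tool_pos'],o['ee_rot'],o['joint_positions'])
for l,z in {'broad_flange_c':.010,'felt_wheel_c':.016,'narrow_flange_c':.01,'cap_nut_c':.02,'charcoal':.022}.items():
    for d in finder.masks_of(l,'wrist'):
        if d['p']>.2: print(l,round(d['p'],2),d['extent'],hull(d['pixels'],s,z))
print(proj(s,[[.657,.06,.01]]))
E
```

```text
2.65 [0.56   0.12   0.2355] [-3.1415 -0.0001  1.5695] [ 0.112   0.1345  1.2599  0.0001  1.7472 -1.4575]
broad_flange_c 0.8 [309.2, 152.6, 351.5, 195.5] [555.7061 139.2547  56.2079  56.8785]
felt_wheel_c 0.92 [195.4, 150.1, 242.4, 200.1] [550.3779 -11.9314  63.583   68.0094]
felt_wheel_c 0.71 [462.4, 175.7, 493.9, 210.9] [575.8178 352.8135  45.4881  49.0947]
narrow_flange_c 0.86 [66.4, 168.4, 88.8, 188.8] [ 551.7358 -277.6951   37.0463   44.9193]
narrow_flange_c 0.75 [173.9, 228.3, 197.5, 254.3] [653.7471 -77.2284  35.7484  43.1289]
narrow_flange_c 0.62 [69.3, 219.9, 89.5, 247.8] [ 647.9431 -299.0602   34.5689   45.3073]
cap_nut_c 0.88 [414.5, 157.7, 434.5, 181.4] [543.5165 265.6035  27.6521  30.4057]
charcoal 0.81 [338.7, 221.3, 390.8, 278.3] [659.4885 192.2115  53.3982  87.0159]
[[273.616  246.3646]]
```

View pics/w1.png

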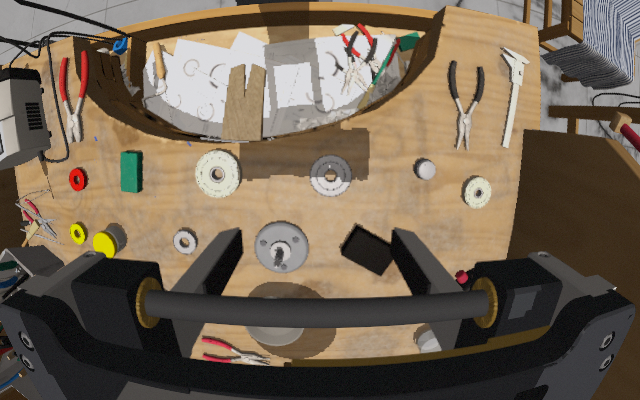

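From above, the wrist view shows the broad flange (330,175), felt wheel (218,174), grey narrow flange (185,241), nut (425,169), small wheel (476,193), spindle (281,246) and charcoal (368,250). Red and yellow rings lie at far left. Now I fit the foot and spindle.

```bash
python3 - <<'E'
from h import *
s=cam('wrist')
crop(s,(281,246),50,1,'sp',7)
im=s['image'].astype(int)
# grey segmentation
sat=im.max(2)-im.min(2)
m=np.zeros((400,640),np.uint8); m[(sat<22)&(im.mean(2)>60)]=1
r=np.zeros_like(m); r[210:282,245:318]=1; m*=r
n,l,st,ce=cv2.connectedComponentsWithStats(m); k=1+np.argmax(st[1:,4]); print(st[k])
print('foot', hull(l==k,s,.008))
for c in [(.655,.06),(.66,.06)]: print(proj(s,[[*c,.01],[*c,.018],[*c,.066]]))
E
```

```text
[ 255  222   53   51 2118]
foot [659.8207  70.2736  76.2486  78.3742]
[[273.5052 245.0523]
 [272.7683 247.2275]
 [267.798  261.9774]]
[[273.6692 248.2828]
 [272.9401 250.5026]
 [268.0289 265.5371]]
```

View pics/sp.png

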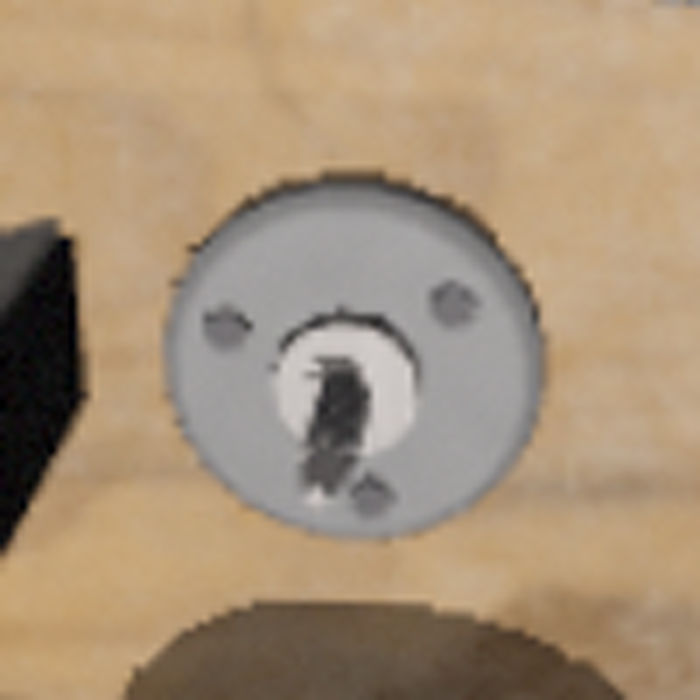

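```bash
python3 - <<'E'
from h import *
s=cam('wrist')
print(plane(s,[281-50+347/7,246-50+388/7],.018),plane(s,[231+318/7,196+493/7],.066))
for n in ['scene','side']:
    s=cam(n); p=proj(s,[[.66,.07,.066],[.66,.07,.018]]);print(n,p)
    i=s['image'].copy()
    crop(s,p[0],32,1,'sp_'+n,10)
    x,y=map(int,p[0]);print((p-[x-32,y-32])*10)
E
cd pics; python3 -c "
import cv2,numpy as np
cv2.imwrite('spc.png',cv2.resize(np.hstack([cv2.imread('sp_scene.png'),cv2.imread('sp_side.png')]),(800,400)))"
```

```text
[[0.6613 0.0707 0.018 ]] [[0.661  0.0707 0.066 ]]
scene [[301.3775 195.6057]
 [302.4791 210.0906]]
[[323.7754 326.0565]
 [334.7914 470.9065]]
side [[338.2696 182.7049]
 [337.7254 195.934 ]]
[[322.6964 327.0486]
 [317.2539 459.3395]]
```

View pics/spc.png

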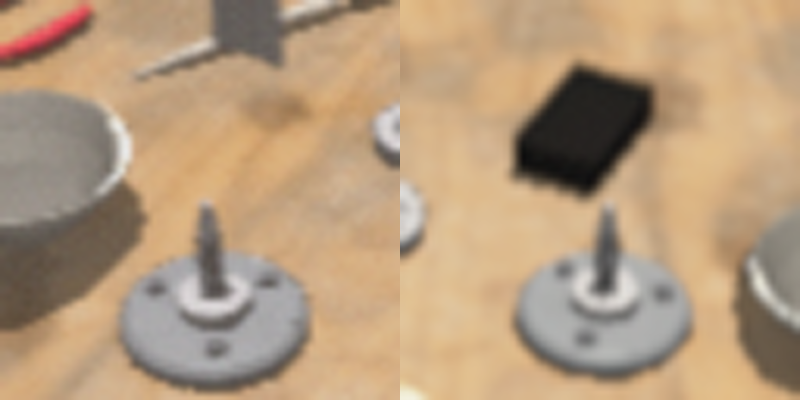

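Spindle axis is at about (0.661, 0.0705). Next I go above the broad flange.

arm_command([
  [1,-0.004,0.019,-0.05,0],
  [1,-0.004,0.019,-0.1,0],
  [1,-0.004,0.019,-0.13,0],
  [1,-0.004,0.019,-0.145,0],
  [1,-0.004,0.019,-0.145,0],
])

```text
time: 3.72
tool_pos: [0.5556, 0.1389, 0.0898]
ee_rot: [-3.14, 0.0, 1.571]
wrist_force: [0.3, 0.1, 0.5]
width: 0.0938
```

```bash
cat > look.py <<'E'
import sys
from h import *
l=sys.argv[1];z=float(sys.argv[2]);name=sys.argv[3]
s=cam('wrist');cv2.imwrite(f'pics/{name}.png',s['image'][...,::-1])
o=robot.get_obs();print(o['time'],o['tool_pos'],o['ee_rot'],o['width'],o['wrist_force'])
for d in finder.masks_of(l,'wrist'):
    if d['p']>.2: print(l,round(d['p'],2),d['extent'],hull(d['pixels'],s,z))
E
python3 look.py broad_flange_c .01 w2
```

```text
3.775 [0.5566 0.139  0.0914] [ 3.1404 -0.0003  1.5707] 0.09420382400710672 [-0.1179  0.3174  0.2345]
broad_flange_c 0.84 [285.3, 175.7, 349.6, 240.1] [555.5878 139.2671  56.0149  57.4128]
```

View pics/w2.png

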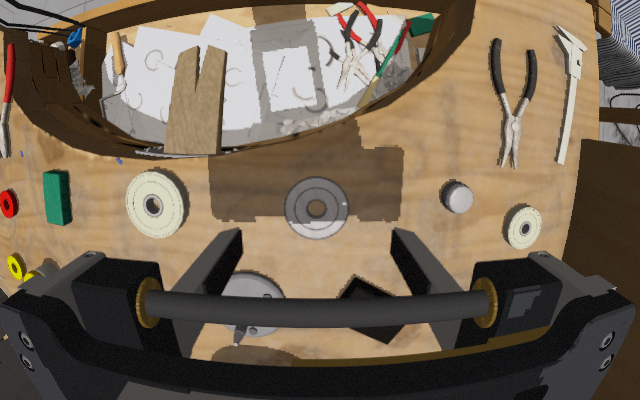

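arm_command([
  [1,0,0,-0.05,0],
  [1,0,0,-0.075,0],
  [1,0,0,-0.087,0],
  [1,0,0,-0.087,0],
  [0.4,0,0,-0.087,0],
  [0.4,0,0,-0.087,0],
  [0.4,0,0,-0.087,0],
  [0.4,0,0,-0.087,0],
  [0.4,0,0,-0.087,0],
])

```text
time: 4.95
tool_pos: [0.5562, 0.139, 0.0039]
ee_rot: [3.141, -0.0, 1.571]
wrist_force: [-0.5, 0.3, 0.8]
width: 0.0551
```

arm_command([
  [0.4,0,0,0.03,0],
  [0.4,0,0,0.09,0],
  [0.4,0.05,-0.033,0.105,0],
  [0.4,0.1,-0.066,0.105,0],
  [0.4,0.105,-0.0685,0.105,0],
  [0.4,0.105,-0.0685,0.105,0],
  [0.4,0.105,-0.0685,0.105,0],
])

```text
time: 5.82
tool_pos: [0.6599, 0.0715, 0.1082]
ee_rot: [-3.14, -0.0, 1.572]
wrist_force: [1.2, -0.6, -0.8]
width: 0.0553
```

```bash
python3 look.py broad_flange_c .116 w3; python3 - <<'E'
from h import *
A=[]
for n in ['scene','side']:
    s=cam(n);p=proj(s,[.661,.0705,.08])[0];x,y=map(int,p)
    A.append(cv2.resize(s['image'][y-40:y+40,x-40:x+40],(400,400),interpolation=cv2.INTER_CUBIC))
cv2.imwrite('pics/w3b.png',np.hstack(A)[...,::-1])
E
```

```text
5.875 [0.6599 0.0716 0.1085] [-3.1409 -0.0003  1.5721] 0.05484394830078891 [ 0.1278  1.0664 -0.9082]
broad_flange_c 0.73 [271.9, 198.0, 361.0, 284.9] [658.2148  72.1374  54.8795  57.5632]
```

View pics/w3.png

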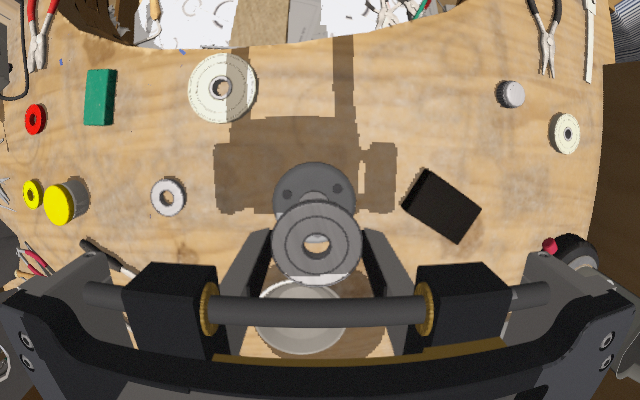

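View pics/w3b.png

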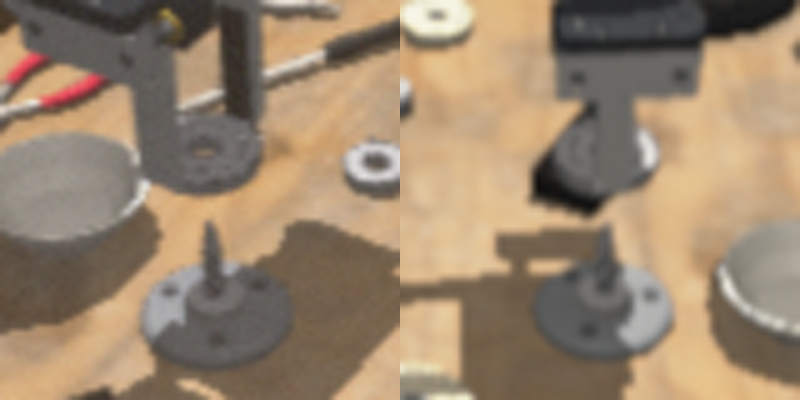

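arm_command([
  [0.4,0.002,-0.001,-0.02,0],
  [0.4,0.002,-0.001,-0.03,0],
  [0.4,0.002,-0.001,-0.03,0],
  [0.4,0.002,-0.001,-0.03,0],
])

```text
time: 6.52
tool_pos: [0.6631, 0.0694, 0.0784]
ee_rot: [-3.141, -0.0, 1.571]
wrist_force: [0.8, 0.4, -1.9]
width: 0.0553
```

```bash
python3 look.py broad_flange_c .085 w4; python3 - <<'E'
from h import *
A=[]
for n in ['scene','side']:
    s=cam(n);p=proj(s,[.661,.0705,.05])[0];x,y=map(int,p)
    A.append(cv2.resize(s['image'][y-40:y+40,x-40:x+40],(400,400),interpolation=cv2.INTER_CUBIC))
s=cam('wrist');p=proj(s,[.661,.0705,.08])[0];x,y=map(int,p);
cv2.imwrite('pics/w4b.png',np.hstack(A)[...,::-1]);print(p)
crop(s,p,60,1,'w4c',6)
E
```

```text
6.575 [0.6633 0.0695 0.0789] [ 3.1408 -0.0002  1.5707] 0.05563636279697725 [-0.6989  0.7713 -0.8505]
broad_flange_c 0.87 [271.1, 199.1, 363.2, 285.1] [661.9684  70.1697  55.6897  57.5736]
[316.8227 239.7847]
```

View pics/w4c.png

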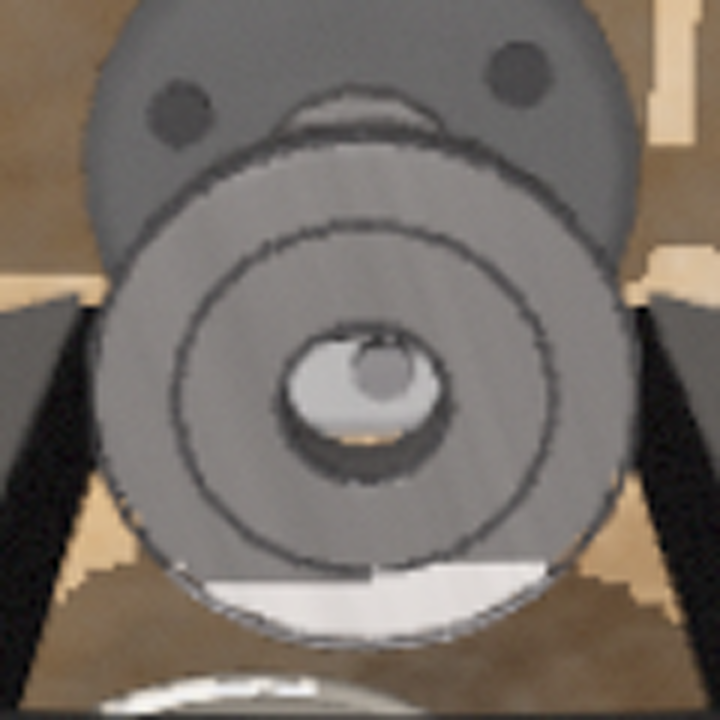

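View pics/w4b.png

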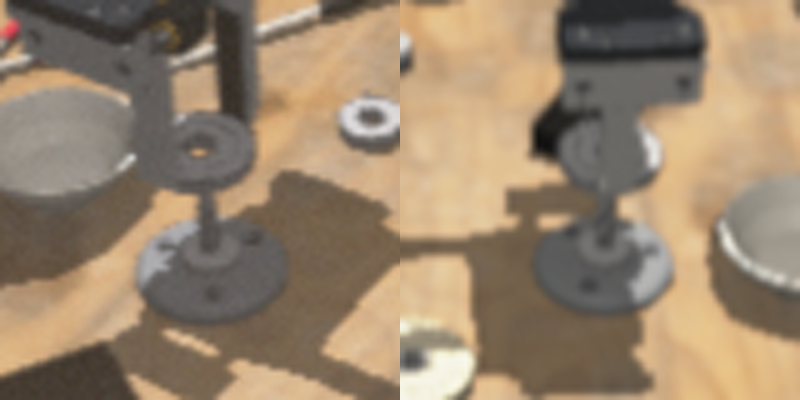

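```bash
python3 - <<'E'
from h import *
s=cam('wrist');x0,y0=256,179
print('tip',plane(s,[x0+385/6,y0+366/6],.066),'bore top',plane(s,[x0+366/6,y0+403/6],.085), 'outer',plane(s,[x0+366/6,y0+390/6],.085), robot.get_obs()['tool_pos'])
E
```

```text
tip [[0.6666 0.0728 0.066 ]] bore top [[0.6631 0.0706 0.085 ]] outer [[0.6617 0.0706 0.085 ]] [0.6633 0.0695 0.079 ]
```

The circle seen through the bore is a bolt hole of the foot, on the lit side, and not the tip. The flange centre at (0.662,0.070) matches the axis, so I lower it.

arm_command([
  [0.4,-0.001,0.001,-0.01,0],
  [0.4,-0.001,0.001,-0.02,0],
  [0.4,-0.001,0.001,-0.03,0],
  [0.4,-0.001,0.001,-0.03,0],
])

```text
time: 7.32
tool_pos: [0.6608, 0.0704, 0.0464]
ee_rot: [-3.138, 0.0, 1.571]
wrist_force: [0.5, -0.3, -1.8]
width: 0.0556
```

arm_command([
  [0.4,0,0,-0.012,0],
  [0.4,0,0,-0.02,0],
  [0.4,0,0,-0.0255,0],
  [0.4,0,0,-0.0255,0],
  [0.4,0,0,-0.0255,0],
])

```text
time: 7.95
tool_pos: [0.6622, 0.0705, 0.0232]
ee_rot: [3.141, -0.0, 1.571]
wrist_force: [-0.1, -0.1, -0.8]
width: 0.0553
```

```bash
python3 look.py broad_flange_c .028 w5
```

```text
8.0 [0.6622 0.0705 0.0233] [ 3.1411 -0.0001  1.5708] 0.05548758510140842 [-0.2564 -0.7489 -1.8672]
broad_flange_c 0.63 [140.5, 23.5, 239.4, 126.4] [554.5792  -6.7065  60.0689  64.6982]
broad_flange_c 0.62 [271.7, 198.7, 362.5, 286.0] [661.8237  71.2249  56.4044  58.38  ]
```

View pics/w5.png

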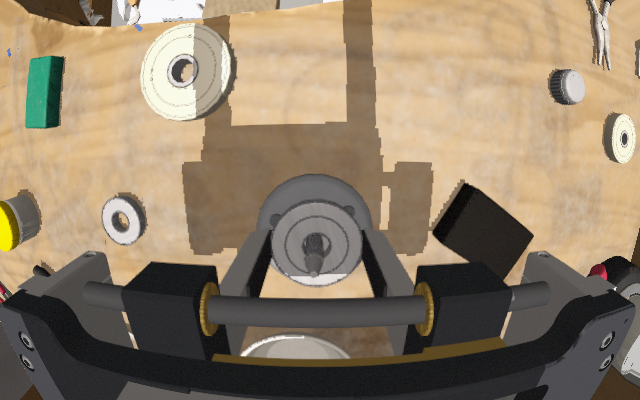

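arm_command([
  [0.4,0,0,-0.001,0],
  [0.4,0,0,-0.001,0],
  [0.85,0,0,-0.001,0],
  [0.85,0,0,-0.001,0],
  [0.85,0,0,-0.001,0],
  [0.85,0,0,0.03,0],
  [0.85,0,0,0.08,0],
  [0.85,0,0,0.09,0],
  [0.85,0,0,0.09,0],
])

```text
time: 9.18
tool_pos: [0.6624, 0.0705, 0.1138]
ee_rot: [3.14, -0.0, 1.571]
wrist_force: [-0.2, -0.0, -0.4]
width: 0.0799
```

```bash
python3 look.py broad_flange_c .028 w6; python3 look.py felt_wheel_c .016 w6;python3 - <<'E'
from h import *
s=cam('wrist');p=proj(s,[.661,.0705,.03])[0];print(p);crop(s,p,60,1,'w6c',5)
E
```

```text
9.225 [0.6615 0.0705 0.1118] [-3.1401 -0.0001  1.5708] 0.07976677276104764 [-0.3364 -0.9901 -0.1226]
broad_flange_c 0.8 [287.8, 173.7, 348.1, 234.7] [661.2495  71.2901  56.1518  56.3846]
broad_flange_c 0.54 [192.7, 51.0, 261.9, 125.5] [553.5723  -8.6977  61.3701  63.2595]
9.325 [0.6607 0.0704 0.1103] [-3.1372  0.      1.5707] 0.07982637964546181 [ 0.7754 -0.1357  0.6475]
felt_wheel_c 0.8 [191.0, 53.3, 260.6, 126.1] [552.0113 -12.707   63.3879  66.5313]
felt_wheel_c 0.76 [549.3, 115.3, 581.1, 152.9] [577.7842 348.7148  46.152   53.7536]
[315.557  209.0631]
```

View pics/w6c.png

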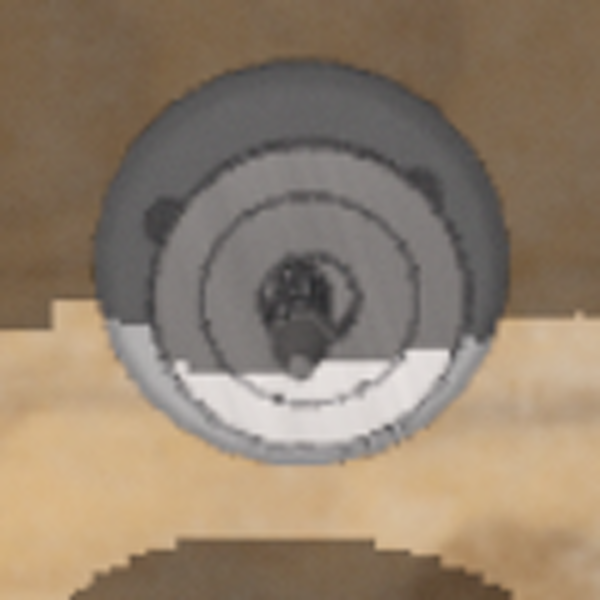

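The flange lies flat round the spindle, on the shoulder. Next is the felt wheel.

```bash
python3 - <<'E'
from h import *
s=cam('wrist');print(plane(s,[255+303/5,149+370/5],.066),robot.get_obs()['tool_pos'])
E
```

```text
[[0.6623 0.0706 0.066 ]] [0.6611 0.0705 0.1109]
```

arm_command([
  [1,-0.05,-0.04,0.01,0],
  [1,-0.1,-0.075,0.01,0],
  [1,-0.11,-0.083,0,0],
  [1,-0.11,-0.083,-0.02,0],
  [1,-0.11,-0.083,-0.02,0],
  [1,-0.11,-0.083,-0.02,0],
])

```text
time: 10.22
tool_pos: [0.5523, -0.0124, 0.0932]
ee_rot: [3.142, -0.0, 1.571]
wrist_force: [-0.1, -0.4, 1.1]
width: 0.0939
```

```bash
python3 look.py felt_wheel_c .016 w7
```

```text
10.275 [ 0.5526 -0.0124  0.0936] [3.1407 0.0001 1.5711] 0.09371306147433305 [ 0.105  -0.3092  0.2776]
felt_wheel_c 0.91 [586.5, 208.7, 614.6, 239.5] [573.7255 345.5374  44.8121  56.5068]
felt_wheel_c 0.8 [279.2, 168.3, 353.5, 244.5] [550.3098 -13.9263  64.3493  65.9358]
```

View pics/w7.png

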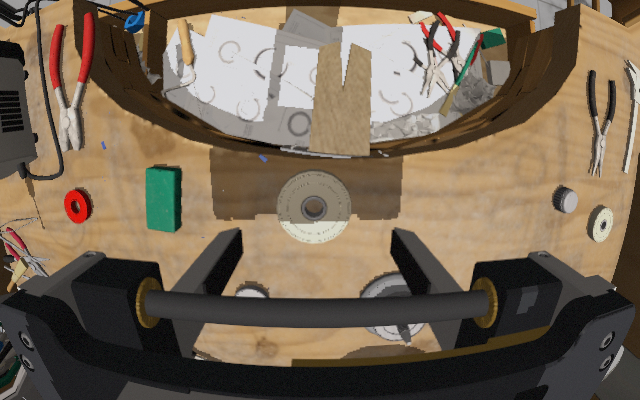

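arm_command([
  [1,-0.002,-0.001,-0.05,0],
  [1,-0.002,-0.001,-0.075,0],
  [1,-0.002,-0.001,-0.088,0],
  [1,-0.002,-0.001,-0.088,0],
  [0.5,-0.002,-0.001,-0.088,0],
  [0.5,-0.002,-0.001,-0.088,0],
  [0.5,-0.002,-0.001,-0.088,0],
  [0.5,-0.002,-0.001,-0.088,0],
])

```text
time: 11.32
tool_pos: [0.5507, -0.0136, 0.0059]
ee_rot: [3.14, 0.0, 1.571]
wrist_force: [0.5, -0.2, 2.9]
width: 0.0656
```

arm_command([
  [0.5,0,0,0.03,0],
  [0.5,0,0,0.09,0],
  [0.5,0.05,0.04,0.1,0],
  [0.5,0.1,0.075,0.1,0],
  [0.5,0.111,0.084,0.1,0],
  [0.5,0.111,0.084,0.09,0],
  [0.5,0.111,0.084,0.085,0],
  [0.5,0.111,0.084,0.085,0],
  [0.5,0.111,0.084,0.085,0],
])

```text
time: 12.45
tool_pos: [0.6606, 0.0697, 0.0905]
ee_rot: [3.141, 0.0, 1.57]
wrist_force: [-0.7, -0.6, -0.6]
width: 0.066
```

```bash
python3 look.py felt_wheel_c .102 w8; python3 - <<'E'
from h import *
A=[]
for n in ['scene','side']:
    s=cam(n);p=proj(s,[.661,.0705,.06])[0];x,y=map(int,p)
    A.append(cv2.resize(s['image'][y-40:y+40,x-40:x+40],(400,400),interpolation=cv2.INTER_CUBIC))
cv2.imwrite('pics/w8b.png',np.hstack(A)[...,::-1])
E
```

```text
12.5 [0.6608 0.0699 0.0907] [ 3.1407 -0.0001  1.5699] 0.06570074981376987 [-0.1742  0.2426 -0.1315]
felt_wheel_c 0.93 [556.5, 112.8, 594.6, 158.1] [581.2177 254.4966  30.7408  36.5981]
felt_wheel_c 0.74 [263.2, 191.6, 369.3, 298.8] [658.8475  70.2948  63.5337  66.4959]
```

View pics/w8.png

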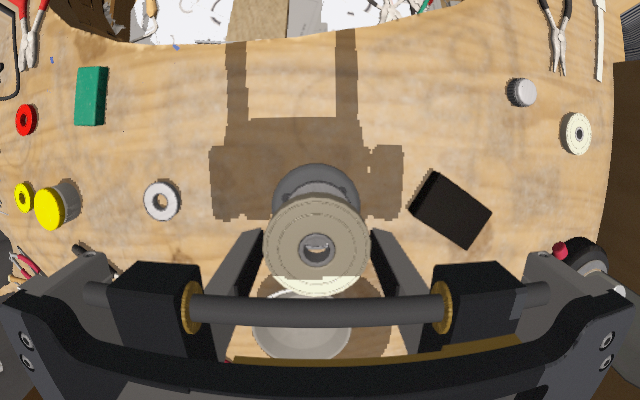

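View pics/w8b.png

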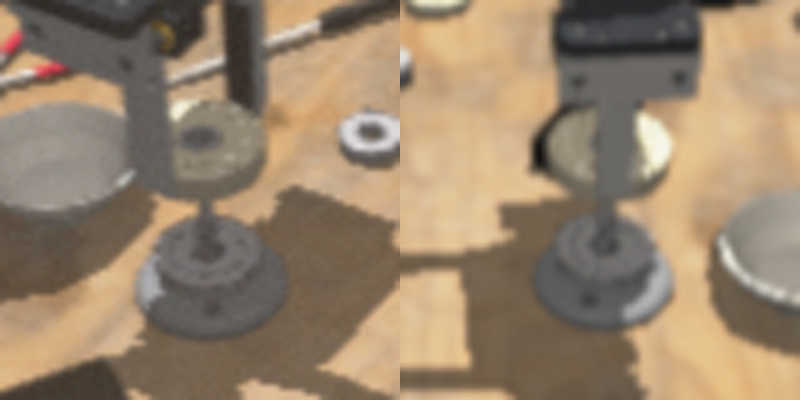

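arm_command([
  [0.5,0.0015,0.0005,-0.012,0],
  [0.5,0.0015,0.0005,-0.024,0],
  [0.5,0.0015,0.0005,-0.035,0],
  [0.5,0.0015,0.0005,-0.045,0],
  [0.5,0.0015,0.0005,-0.051,0],
  [0.5,0.0015,0.0005,-0.051,0],
])

```text
time: 13.4
tool_pos: [0.6621, 0.071, 0.0382]
ee_rot: [-3.14, -0.0, 1.571]
wrist_force: [-0.7, -0.4, 0.3]
width: 0.0658
```

```bash
python3 look.py felt_wheel_c .05 w9; python3 - <<'E'
from h import *
s=cam('wrist');p=proj(s,[.661,.0705,.05])[0];print(p);crop(s,p,60,1,'w9c',5)
E
```

```text
13.45 [0.6625 0.071  0.0389] [-3.1415 -0.0001  1.5708] 0.06627763605435792 [0.1587 0.0727 0.4218]
felt_wheel_c 0.7 [262.2, 193.3, 371.5, 298.8] [660.3511  71.6581  63.5899  66.5565]
felt_wheel_c 0.6 [593.0, 114.5, 626.7, 162.9] [579.9987 300.1838  37.4548  47.941 ]
[314.2163 246.8592]
```

View pics/w9c.png

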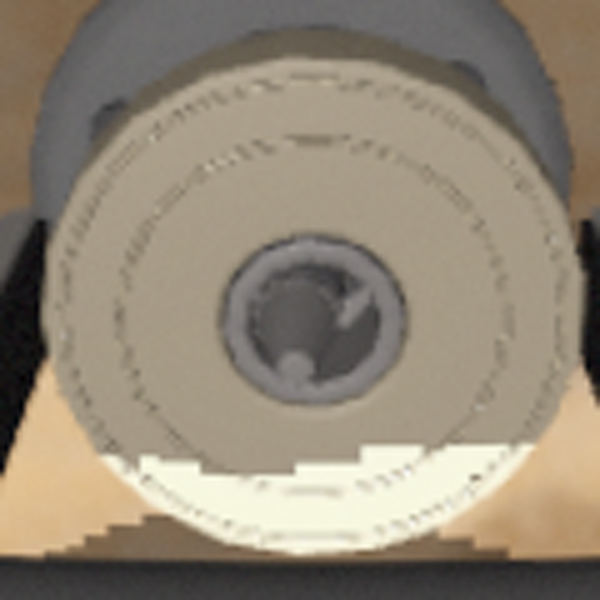

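arm_command([
  [0.5,0,-0.0005,-0.0045,0],
  [0.5,0,-0.0005,-0.0045,0],
  [0.5,0,-0.0005,-0.0045,0],
])

```text
time: 13.92
tool_pos: [0.6625, 0.0705, 0.0345]
ee_rot: [3.142, -0.0, 1.571]
wrist_force: [0.5, -1.2, -0.7]
width: 0.0659
```

arm_command([
  [0.5,0,0,-0.001,0],
  [0.95,0,0,-0.001,0],
  [0.95,0,0,-0.001,0],
  [0.95,0,0,-0.001,0],
  [0.95,0,0,0.04,0],
  [0.95,0,0,0.08,0],
  [0.95,0,0,0.08,0],
  [0.95,0,0,0.08,0],
])

```text
time: 14.92
tool_pos: [0.6621, 0.0705, 0.1137]
ee_rot: [-3.141, -0.0, 1.571]
wrist_force: [0.1, 0.2, -0.0]
width: 0.0893
```

```bash
python3 look.py felt_wheel_c .044 w10; python3 look.py narrow_flange_c .01 w10; python3 - <<'E'
from h import *
A=[]
for n in ['scene','side']:
    s=cam(n);p=proj(s,[.661,.0705,.04])[0];x,y=map(int,p)
    A.append(cv2.resize(s['image'][y-30:y+30,x-30:x+30],(400,400),interpolation=cv2.INTER_CUBIC))
cv2.imwrite('pics/w10b.png',np.hstack(A)[...,::-1])
E
```

```text
14.975 [0.6616 0.0705 0.1126] [-3.1386 -0.      1.5708] 0.08937434408261816 [-0.1332  0.9862 -0.4747]
felt_wheel_c 0.73 [546.3, 110.7, 575.5, 153.8] [579.1581 320.2165  42.1262  46.5749]
felt_wheel_c 0.66 [280.9, 169.4, 354.2, 252.0] [662.1169  71.1265  63.2152  66.5988]
15.075 [0.6613 0.0705 0.1121] [-3.1375  0.      1.5707] 0.08875884202741612 [ 0.365  -0.475  -0.5532]
narrow_flange_c 0.81 [24.8, 176.3, 50.7, 207.9] [ 648.795  -299.5963   38.8604   48.3829]
narrow_flange_c 0.75 [154.4, 174.4, 189.8, 216.1] [653.7201 -77.3172  37.2503  41.7508]
narrow_flange_c 0.71 [25.2, 103.9, 51.9, 133.7] [ 553.8403 -277.1519   38.0955   49.2097]
```

View pics/w10.png

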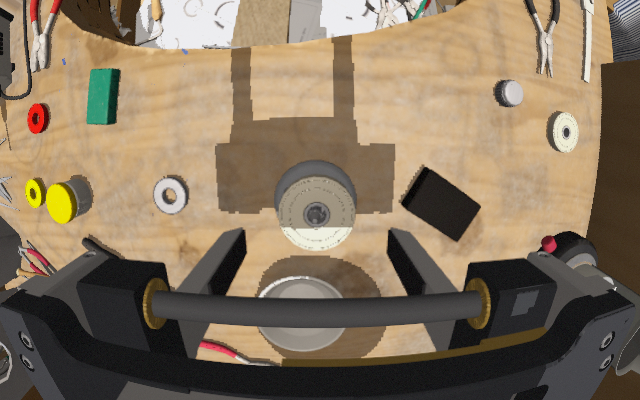

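View pics/w10b.png

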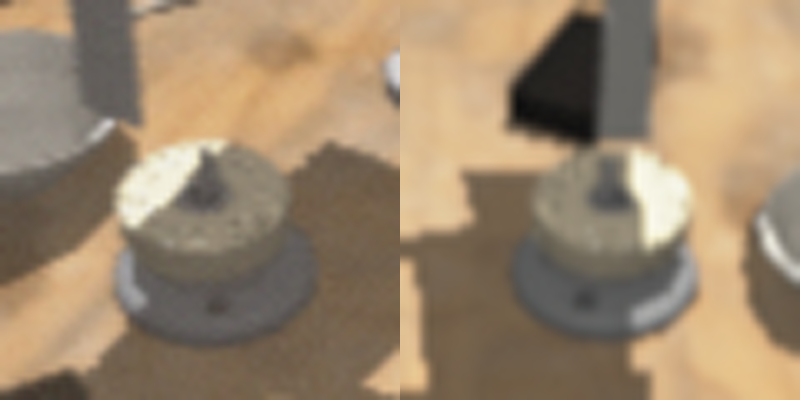

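The wheel is seated flat on the broad flange. Next is the grey narrow flange, at wrist pixel (171,195).

arm_command([
  [0.8,-0.004,-0.06,0.01,0],
  [0.8,-0.008,-0.12,0.01,0],
  [0.8,-0.008,-0.1475,0,0],
  [0.8,-0.008,-0.1475,-0.02,0],
  [0.8,-0.008,-0.1475,-0.02,0],
  [0.8,-0.008,-0.1475,-0.02,0],
])

```text
time: 15.98
tool_pos: [0.6544, -0.0753, 0.0941]
ee_rot: [-3.141, -0.001, 1.573]
wrist_force: [0.0, -0.2, 0.5]
width: 0.0751
```

```bash
python3 look.py narrow_flange_c .01 w11
```

```text
16.025 [ 0.6548 -0.0754  0.0948] [ 3.1412 -0.0003  1.5728] 0.07509350221615714 [-0.4192  0.0196  0.2187]
narrow_flange_c 0.79 [92.0, 85.0, 128.9, 128.2] [ 553.     -278.7189   37.8004   42.3487]
narrow_flange_c 0.78 [289.2, 182.5, 332.7, 228.6] [654.5388 -78.3141  38.4052  38.7061]
narrow_flange_c 0.72 [85.3, 181.3, 120.1, 221.9] [ 648.252  -301.7477   38.0051   44.952 ]
```

View pics/w11.png

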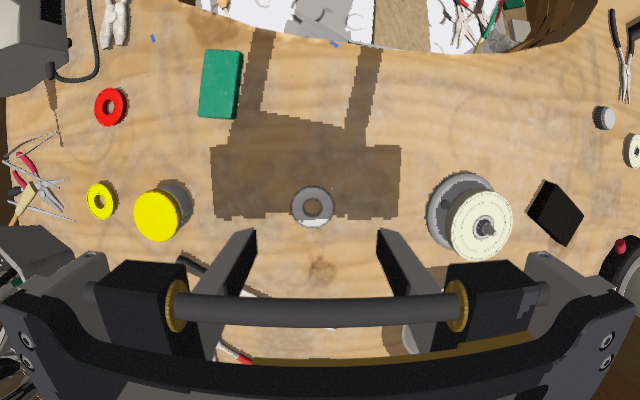

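arm_command([
  [0.8,0,-0.0027,-0.05,0],
  [0.8,0,-0.0027,-0.075,0],
  [0.8,0,-0.0027,-0.0895,0],
  [0.8,0,-0.0027,-0.0895,0],
  [0.25,0,-0.0027,-0.0895,0],
  [0.25,0,-0.0027,-0.0895,0],
  [0.25,0,-0.0027,-0.0895,0],
  [0.25,0,-0.0027,-0.0895,0],
  [0.25,0,-0.0027,-0.0895,0],
])

```text
time: 17.2
tool_pos: [0.6547, -0.0797, 0.0055]
ee_rot: [3.141, -0.0, 1.571]
wrist_force: [-0.7, -0.1, 1.2]
width: 0.0366
```

arm_command([
  [0.25,0,0,0.03,0],
  [0.25,0,0,0.09,0],
  [0.25,0.0035,0.06,0.105,0],
  [0.25,0.007,0.12,0.105,0],
  [0.25,0.007,0.149,0.105,0],
  [0.25,0.007,0.149,0.09,0],
  [0.25,0.007,0.149,0.085,0],
  [0.25,0.007,0.149,0.085,0],
  [0.25,0.007,0.149,0.085,0],
])

```text
time: 18.32
tool_pos: [0.6617, 0.068, 0.09]
ee_rot: [3.142, 0.0, 1.569]
wrist_force: [-0.1, 0.3, -0.1]
width: 0.0367
```

```bash
python3 look.py narrow_flange_c .095 w12; python3 - <<'E'
from h import *
A=[]
for n in ['scene','side']:
    s=cam(n);p=proj(s,[.661,.0705,.06])[0];x,y=map(int,p)
    A.append(cv2.resize(s['image'][y-40:y+40,x-40:x+40],(400,400),interpolation=cv2.INTER_CUBIC))
cv2.imwrite('pics/w12b.png',np.hstack(A)[...,::-1])
E
```

```text
18.375 [0.6618 0.0682 0.0904] [3.1409 0.     1.5693] 0.03691847779965162 [-0.0264  0.1672 -0.4466]
narrow_flange_c 0.97 [283.8, 211.0, 345.4, 276.2] [660.6919  68.4745  37.942   40.6049]
narrow_flange_c 0.86 [14.4, 101.0, 39.8, 135.9] [ 564.5643 -163.458    26.4386   31.8532]
narrow_flange_c 0.71 [14.5, 180.8, 35.9, 214.2] [ 628.8569 -178.3433   24.8726   30.9881]
```

View pics/w12.png

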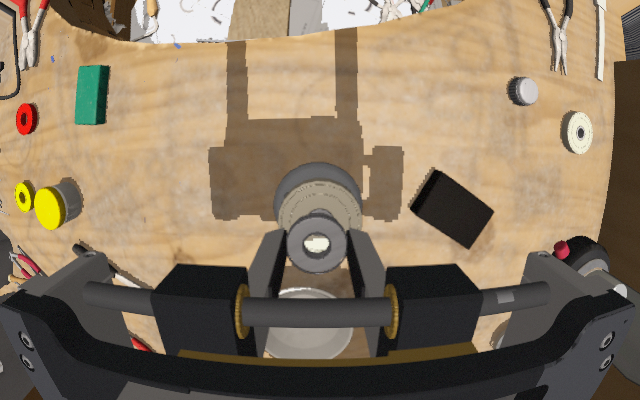

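View pics/w12b.png

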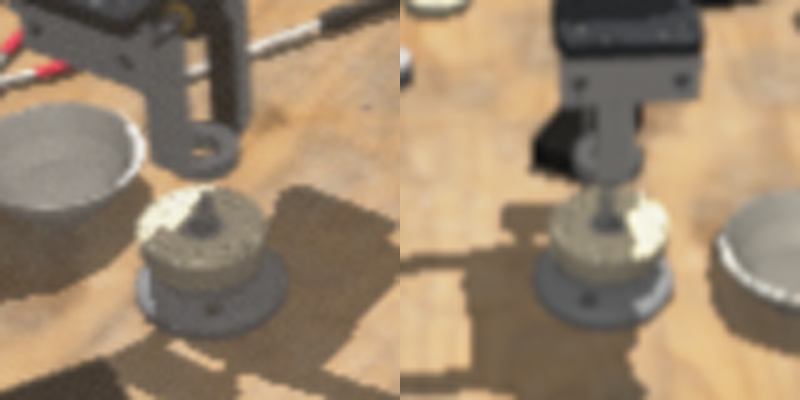

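arm_command([
  [0.25,0.0005,0.002,-0.01,0],
  [0.25,0.0005,0.002,-0.02,0],
  [0.25,0.0005,0.002,-0.03,0],
  [0.25,0.0005,0.002,-0.035,0],
  [0.25,0.0005,0.002,-0.035,0],
])

```text
time: 19.15
tool_pos: [0.6615, 0.0713, 0.0541]
ee_rot: [-3.14, -0.0, 1.571]
wrist_force: [0.8, -0.3, -1.0]
width: 0.0366
```

```bash
python3 look.py narrow_flange_c .06 w13; python3 - <<'E'
from h import *
s=cam('wrist');p=proj(s,[.661,.0705,.06])[0];print(p);crop(s,p,50,1,'w13c',6)
E
```

```text
19.2 [0.662  0.0713 0.0548] [-3.1413 -0.0001  1.5708] 0.03674857565938543 [ 0.5129  0.6061 -0.5911]
narrow_flange_c 0.95 [286.9, 210.4, 345.4, 277.9] [660.212   71.8715  37.4278  40.7199]
narrow_flange_c 0.87 [3.3, 187.4, 13.6, 220.4] [ 634.5803 -212.1538   19.0136   41.8431]
narrow_flange_c 0.68 [0.0, 104.0, 16.0, 138.6] [ 562.0444 -192.0714   27.7202   31.896 ]
[313.7836 244.0298]
```

View pics/w13c.png

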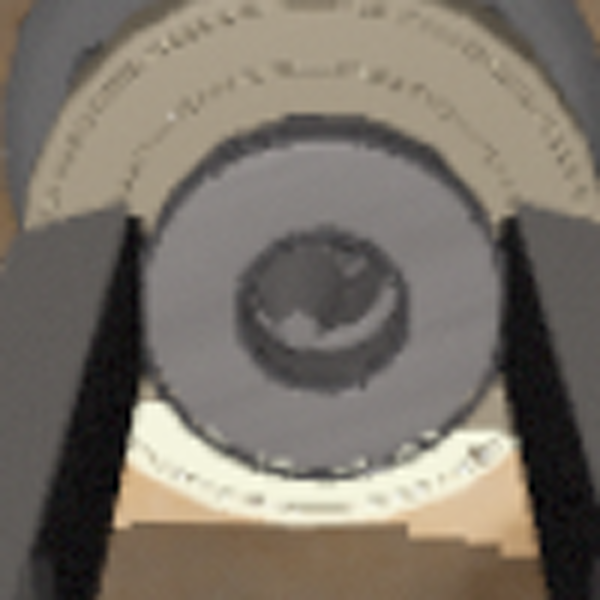

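The spindle is in the bore. Lower, release, retreat.

arm_command([
  [0.25,0.001,-0.001,-0.003,0],
  [0.25,0.001,-0.001,-0.0053,0],
  [0.25,0.001,-0.001,-0.0053,0],
  [0.25,0.001,-0.001,-0.0053,0],
  [0.6,0.001,-0.001,-0.0053,0],
  [0.6,0.001,-0.001,-0.0053,0],
  [0.6,0.001,-0.001,-0.0053,0],
  [0.6,0.001,-0.001,0.04,0],
  [0.6,0.001,-0.001,0.065,0],
  [0.6,0.001,-0.001,0.065,0],
])

```text
time: 20.55
tool_pos: [0.6648, 0.0704, 0.1234]
ee_rot: [3.135, -0.0, 1.571]
wrist_force: [-0.1, 1.4, -0.8]
width: 0.0565
```

```bash
python3 look.py narrow_flange_c .054 w14; python3 look.py cap_nut_c .02 w14; python3 - <<'E'
from h import *
A=[]
for n in ['scene','side']:
    s=cam(n);p=proj(s,[.661,.0705,.05])[0];x,y=map(int,p)
    A.append(cv2.resize(s['image'][y-30:y+30,x-30:x+30],(400,400),interpolation=cv2.INTER_CUBIC))
cv2.imwrite('pics/w14b.png',np.hstack(A)[...,::-1])
E
```

```text
20.6 [0.6636 0.0703 0.1209] [ 3.1394 -0.0001  1.5709] 0.05615183872693685 [ 0.3393 -0.1497  0.4763]
narrow_flange_c 0.92 [295.0, 182.9, 339.8, 232.0] [662.3878  70.901   36.2878  38.2835]
narrow_flange_c 0.63 [29.1, 172.6, 56.3, 204.1] [ 640.5303 -244.0001   32.8854   43.4898]
narrow_flange_c 0.62 [31.0, 97.0, 56.3, 128.9] [ 558.5816 -224.134    31.3816   38.8373]
20.7 [0.6621 0.0703 0.1181] [-3.1387 -0.      1.5708] 0.05657843116810434 [ 0.534  -0.117  -0.2978]
cap_nut_c 0.67 [273.1, 156.9, 354.5, 219.7] [667.7678  70.8907  74.6932  88.9982]
cap_nut_c 0.64 [491.5, 80.5, 519.2, 104.2] [546.3019 262.453   26.3889  36.0259]
```

View pics/w14.png

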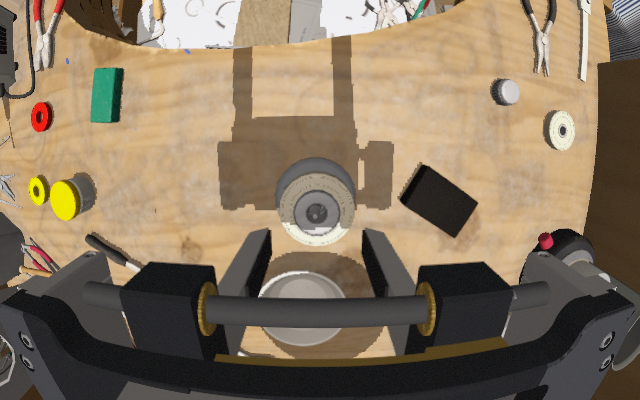

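View pics/w14b.png

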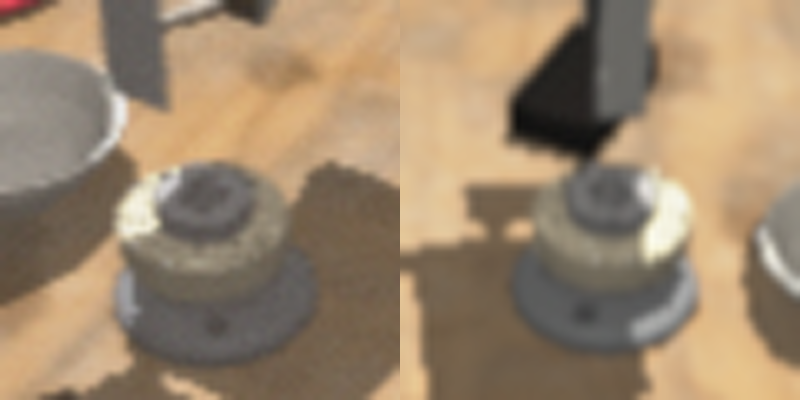

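The narrow flange is seated flat. Now the cap nut.

arm_command([
  [0.7,-0.03,0.05,0,0],
  [0.7,-0.06,0.1,0,0],
  [0.7,-0.09,0.15,0,0],
  [0.7,-0.118,0.195,0,0],
  [0.7,-0.118,0.195,-0.01,0],
  [0.7,-0.118,0.195,-0.01,0],
  [0.7,-0.118,0.195,-0.01,0],
])

```text
time: 21.72
tool_pos: [0.5456, 0.2639, 0.1094]
ee_rot: [-3.141, 0.001, 1.569]
wrist_force: [0.2, -0.2, -0.3]
width: 0.0662
```

```bash
python3 look.py cap_nut_c .02 w15
```

```text
21.775 [0.5458 0.2639 0.1097] [-3.1413  0.0003  1.5686] 0.06554196166779436 [ 0.013  -0.9284  0.4908]
cap_nut_c 0.56 [307.4, 184.7, 338.3, 219.9] [542.4639 269.7776  26.7653  28.6107]
```

View pics/w15.png

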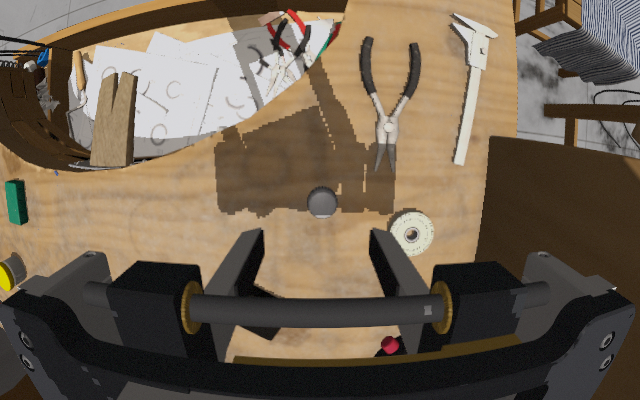

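arm_command([
  [0.5,-0.0027,0.0055,-0.03,0],
  [0.5,-0.0027,0.0055,-0.05,0],
  [0.5,-0.0027,0.0055,-0.05,0],
  [0.5,-0.0027,0.0055,-0.05,0],
])

```text
time: 22.32
tool_pos: [0.5433, 0.2705, 0.0611]
ee_rot: [3.14, -0.001, 1.57]
wrist_force: [0.5, 0.7, -0.2]
width: 0.0468
```

```bash
python3 look.py cap_nut_c .02 w16
```

```text
22.375 [0.5435 0.2707 0.0615] [ 3.1392 -0.001   1.5701] 0.046913593547533244 [-1.1477 -0.0078  0.4931]
cap_nut_c 0.69 [296.0, 202.2, 332.7, 238.7] [541.8203 269.9076  26.5942  29.5244]
```

View pics/w16.png

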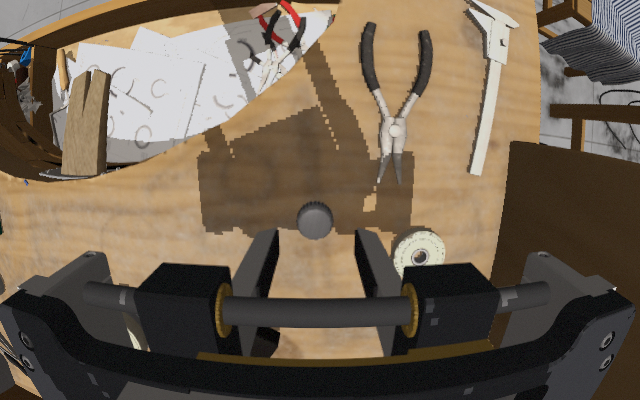

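arm_command([
  [0.5,-0.001,-0.0005,-0.025,0],
  [0.5,-0.001,-0.0005,-0.045,0],
  [0.5,-0.001,-0.0005,-0.055,0],
  [0.5,-0.001,-0.0005,-0.055,0],
  [0.15,-0.001,-0.0005,-0.055,0],
  [0.15,-0.001,-0.0005,-0.055,0],
  [0.15,-0.001,-0.0005,-0.055,0],
  [0.15,-0.001,-0.0005,-0.055,0],
  [0.15,-0.001,-0.0005,-0.055,0],
])

```text
time: 23.55
tool_pos: [0.542, 0.2705, 0.0061]
ee_rot: [3.14, -0.001, 1.571]
wrist_force: [-0.2, -0.4, 5.7]
width: 0.0269
```

arm_command([
  [0.15,0,0,0.03,0],
  [0.15,0,0,0.09,0],
  [0.15,0.03,-0.05,0.11,0],
  [0.15,0.06,-0.1,0.11,0],
  [0.15,0.09,-0.15,0.11,0],
  [0.15,0.12,-0.2,0.11,0],
  [0.15,0.12,-0.2,0.1,0],
  [0.15,0.12,-0.2,0.09,0],
  [0.15,0.12,-0.2,0.09,0],
  [0.15,0.12,-0.2,0.09,0],
])

```text
time: 24.8
tool_pos: [0.6608, 0.0718, 0.0951]
ee_rot: [-3.141, -0.0, 1.573]
wrist_force: [-0.5, 0.1, -0.1]
width: 0.0269
```

```bash
python3 look.py cap_nut_c .11 w17; python3 - <<'E'
from h import *
A=[]
for n in ['scene','side']:
    s=cam(n);p=proj(s,[.661,.0705,.07])[0];x,y=map(int,p)
    A.append(cv2.resize(s['image'][y-40:y+40,x-40:x+40],(400,400),interpolation=cv2.INTER_CUBIC))
cv2.imwrite('pics/w17b.png',np.hstack(A)[...,::-1])
E
```

```text
24.85 [0.6611 0.0716 0.0955] [ 3.141  -0.0002  1.5727] 0.026940743120942863 [-0.0547  0.0737 -0.3818]
cap_nut_c 0.83 [294.0, 223.3, 340.2, 276.8] [659.1057  72.6378  26.8501  31.5231]
cap_nut_c 0.57 [289.6, 196.9, 339.8, 237.4] [640.0577  71.5272  22.2852  27.5895]
```

View pics/w17.png

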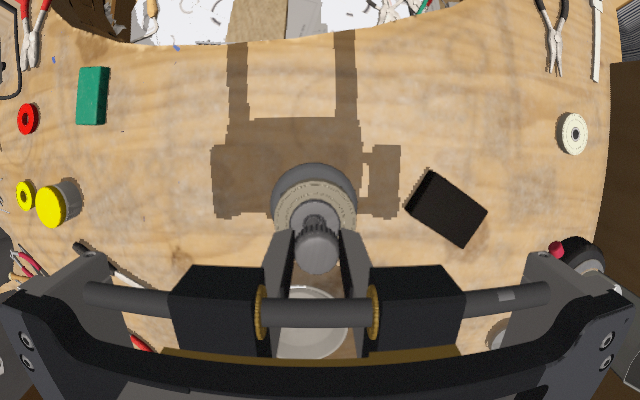

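View pics/w17b.png

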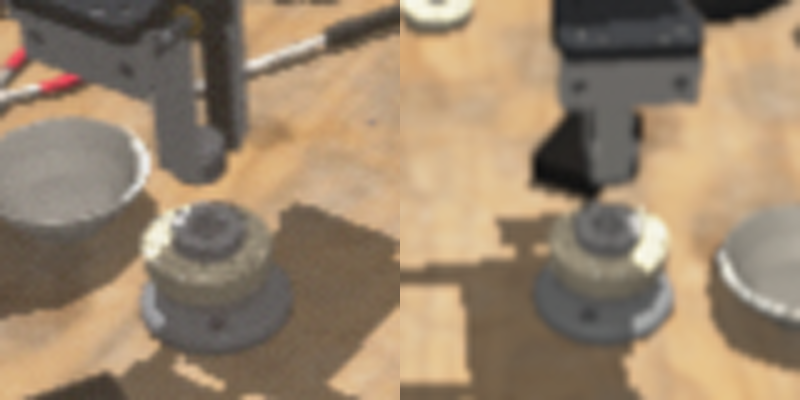

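arm_command([
  [0.15,0.001,-0.0012,-0.01,0],
  [0.15,0.001,-0.0012,-0.018,0],
  [0.15,0.001,-0.0012,-0.024,0],
  [0.15,0.001,-0.0012,-0.03,0],
  [0.15,0.001,-0.0012,-0.03,0],
])

```text
time: 25.62
tool_pos: [0.6618, 0.069, 0.064]
ee_rot: [-3.14, -0.0, 1.571]
wrist_force: [0.6, -0.4, -0.7]
width: 0.0271
```

```bash
python3 look.py cap_nut_c .08 w18; python3 - <<'E'
from h import *
A=[]
for n in ['scene','side']:
    s=cam(n);p=proj(s,[.661,.0705,.06])[0];x,y=map(int,p)
    A.append(cv2.resize(s['image'][y-30:y+30,x-30:x+30],(400,400),interpolation=cv2.INTER_CUBIC))
cv2.imwrite('pics/w18b.png',np.hstack(A)[...,::-1])
E
```

```text
25.675 [0.6621 0.0691 0.0646] [-3.141  -0.0001  1.5708] 0.026678060446750442 [-0.7992  0.791  -0.3604]
cap_nut_c 0.95 [294.6, 223.6, 338.1, 274.3] [659.7238  69.7584  25.7456  30.7341]
```

View pics/w18b.png

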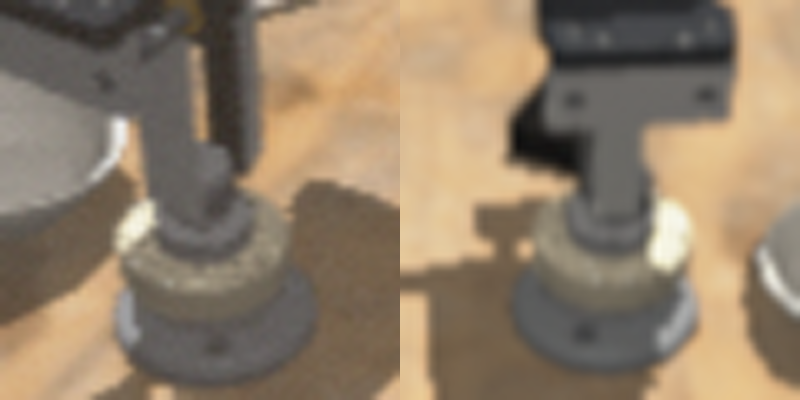

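The nut is over the tip without contact. Lower it onto the flange and release.

arm_command([
  [0.15,0,0.0012,-0.002,0],
  [0.15,0,0.0012,-0.004,0],
  [0.15,0,0.0012,-0.0045,0],
  [0.15,0,0.0012,-0.0045,0],
  [0.15,0,0.0012,-0.0045,0],
])

```text
time: 26.45
tool_pos: [0.6624, 0.0703, 0.0606]
ee_rot: [3.141, -0.0, 1.571]
wrist_force: [0.2, 1.0, -1.2]
width: 0.0264
```

arm_command([
  [0.15,0,0,-0.0005,0],
  [0.5,0,0,-0.0005,0],
  [0.5,0,0,-0.0005,0],
  [0.5,0,0,-0.0005,0],
  [0.5,0,0,0.03,0],
  [0.5,0,0,0.08,0],
  [0.5,0,0,0.1,0],
  [0.5,0,0,0.1,0],
  [0.5,0,0,0.1,0],
])

```text
time: 27.58
tool_pos: [0.6616, 0.0703, 0.1589]
ee_rot: [-3.139, -0.0, 1.571]
wrist_force: [0.1, 1.2, -0.7]
width: 0.0465
```

```bash
python3 look.py cap_nut_c .074 w19; for i in "charcoal .022" "wax .018" "jar .041"; do python3 look.py $i w19; done; python3 - <<'E'
from h import *
A=[]
for n in ['scene','side','wrist']:
    s=cam(n);p=proj(s,[.661,.0705,.05])[0];x,y=map(int,p);h=60 if n=='wrist' else 30
    A.append(cv2.resize(s['image'][y-h:y+h,x-h:x+h],(266,266),interpolation=cv2.INTER_CUBIC))
cv2.imwrite('pics/w19b.png',np.hstack(A)[...,::-1])
E
```

```text
27.625 [0.6613 0.0703 0.1582] [-3.1379 -0.      1.5708] 0.04706306317728988 [-0.1338 -0.9593  0.8978]
cap_nut_c 0.71 [301.2, 192.2, 330.3, 223.8] [662.3589  71.172   28.147   29.3092]
27.725 [0.6614 0.0703 0.1582] [-3.1378 -0.      1.5708] 0.046843769783348775 [-0.7218  0.1472  0.0031]
charcoal 0.93 [391.2, 157.5, 460.8, 226.9] [661.2301 191.9421  49.7573  89.9708]
27.825 [0.6617 0.0703 0.1589] [-3.1389 -0.      1.5708] 0.04695290617900475 [ 0.2413 -0.1048  0.502 ]
wax 0.87 [111.9, 75.5, 139.2, 123.8] [ 545.1828 -152.5426   44.788    70.5261]
27.925 [0.662  0.0703 0.1596] [-3.1402 -0.0001  1.5708] 0.047093943951296104 [-0.2154  0.1118  0.1116]
jar 0.89 [68.5, 170.3, 114.2, 212.6] [ 652.1568 -201.9333   45.0724   79.493 ]
```

View pics/w19b.png

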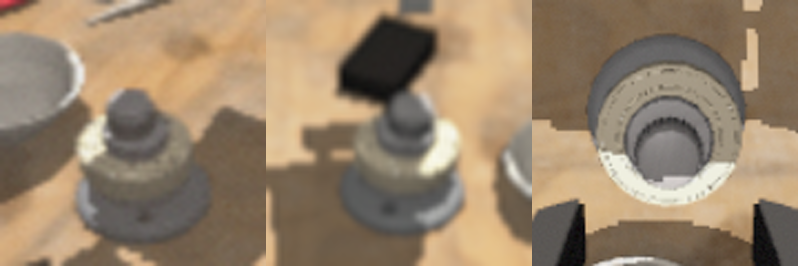

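View pics/w19.png

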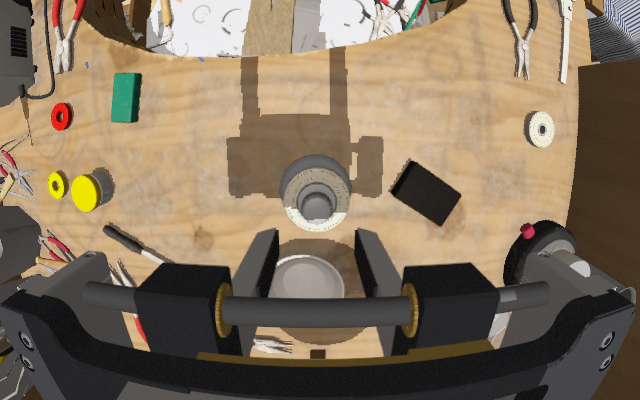

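The full stack is on the spindle: the nut is upright and centred at (0.662,0.071), with 28–29 mm diameter at z = 74 mm. The charcoal, wax and jar have not moved, and the gripper is clear. Handing in.

```bash
python3 -c "
from bench import robot
print(robot.close_job())"
```

```text
the job is handed in; nothing more can be done
None
```

The polishing wheel is mounted. On the spindle, from the shoulder up, are the broad flange, the larger felt wheel, the grey narrow flange and the cap nut with its closed end up. I handed the job in at about 28 s of the 90 s; the interface gives no verdict.

- **Stack:** In the last pictures from all three cameras it looks closed and level. The nut measures (0.662, 0.071), about 1 mm from the spindle axis at (0.661–0.662, 0.071). Each part also measured within about 1 mm of the axis after I released it.
- **Height:** I judged it from the nut's apparent size (28–29 mm at a top height of 74 mm) and from the gripper height at release. I had no direct height measurement.
- **Bystanders:** In the last wrist picture the charcoal, wax and jar stand where they were, within the 5–10 mm scatter of those measurements.
- **Gripper:** It was open and about 85 mm above the stack at hand-in. The highest wrist force I saw was about 6 N, while gripping the nut.
- **Disagreements:** While I lowered the broad flange, a bolt hole in the foot seen through its bore first looked like the spindle tip, 5 mm off. I checked it before going on. Some detector reports were wrong, such as the felt wheel labelled as a broad flange, and I ignored them.

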